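Slide a reagent bottle home into the slide stainer's dock

TASK

Load the slide stainer: push the tall orange-capped reagent bottle across the bench and into the empty bay of the stainer's dock, the one with the orange spot, until it stands fully home against the bay's back wall. Push it low on its body, in its lower half, so that it slides and stays upright; be gentle, and do not grip it, lift it or tip it; leave the bottles already docked and the other things on the bench where they are.

Things in the scene. Friction and masses are not known exactly. Their poses are not given: they have to be found in the camera images.
- bottle: the bottle to slide: round, amber, bright orange screw cap, orange stripe, white label; 54 mm across up to 150 mm high, cap 37 mm across, 215 mm tall, 0.3 to 0.52 kg, loose. Origin: centre of its underside, z up. Friction on the bench 0.48 to 0.72: it slides if pushed within 30 mm of the bench, topples if pushed at half height. A hand held straight down close behind it bumps its upper part
- spot: flat orange disc, 50 mm across, on the bench in the empty bay. Origin: where the bottle's origin is when fully home and centred in the bay. x axis: level, into the bay (from its open mouth towards its back wall); y along the back wall; z up. The bay is 70 mm wide; the back wall's face is at x = +27 mm, the side ribs end at x = -22 mm; both are 45 mm high; no floor or step
- stainer: fixed slide stainer with its reagent dock at the front, a row of three bays open to the robot's left (-x of this frame). Origin: on the bench, a docked bottle's centre in the middle bay; x into the bays, z up. Bays at y = -84, 0, +84 mm, ribs 14 mm wide between them; a housing 62 mm high behind, to x = +95 mm. Behind it the machine, 204 mm high, spans x = +110 to +490, y = -130 to +290 mm
- white_bottle: bystander, already docked: white bottle with blue cap, same shape and size as the bottle to slide, loose; origin at the centre of its underside
- purple_bottle: bystander, already docked: amber bottle with purple cap, same shape and size, loose; origin at the centre of its underside
- cup_blue: bystander: specimen cup with blue lid, 62 mm across, 76 mm tall, loose; origin at the centre of its underside
- cup_blue2: bystander: another specimen cup with blue lid, same size, loose
- cup_white: bystander: specimen cup with white lid, same size, loose
- pen: bystander: blue marker pen lying on the bench, 122 mm long along its x axis, 13 mm thick, loose; origin under the middle of its barrel

How it is judged:
By the outcome, as a careful person would: the job done as asked, in the order asked, and still so for the second after the job is handed in, with the robot touching nothing.
It also fails if it takes over 70 s, if anything falls off the work surface, if the arm or the gripper's body presses on something with over 40 N, if the wrist force passes 120 N, or if a joint passes its speed limit or range.

ROBOT

A 6-joint arm with a two-finger parallel gripper is mounted at the origin on the work surface. World frame = base frame: x ahead of the robot, y to its left, z up, the work surface at z = 0. Lengths are in mm, angles in rad, forces in N, time in s.
With the tool pointing down it reaches from about 300 to 850 mm from the base axis. Payload 5.4 kg.
Tool frame: the origin (TCP) lies between the finger pads; the fingertips stand 11 mm ahead of it and the grasp point (between the pads) lies 8 mm behind it (arm.tip_reach is the distance from the TCP to the fingertips, in mm); x points along the fingers, y is the direction in which the jaws open and shut, and the axes are right-handed (so a half turn about x gives the same grasp; the last joint's range is limited). The gripper opens to 85 mm and grips with 20 to 120 N. Pads are 22 mm wide; open, the fingers measure 114 mm over their backs; the gripper's body (76 mm by 85 mm) begins 54 mm behind the grasp point. The pads swing forward as they close: fully open they stand 13 mm farther back than shut.
Start: joints at [1.093, 0.158, 1.597, -0, 1.386, -0.21], TCP at [152.162, 554.484, 216.399] pointing down, gripper open.
Joint ranges: [-2.91, 2.91], [-0.94, 2.29], [0.18, 2.7], [-1.29, 4.43], [0.17, 2.64], [-3, 3]. Speed limits (rad/s): [2.57, 2.57, 3.14, 3.14, 3.14, 3.14].

INTERFACE

Orientations are given as a rotation vector (axis times angle).
In Python, from plant import sensors, viewer, arm, models gives the robot as it stands. The module is installed in compiled form; this text tells all that it offers.
- The arm moves only by the tool arm_command, never from a script. Its argument "motion" is a list of rows, each a list of 3 entries, a list of its own where there are three numbers: the shift along the tool's x, y, z in m, then the turn, a rotation vector about the tool's x, y, z in rad, then the gripper command: -1 is shut, 1 is fully open, values between are in proportion. In form: [[[x, y, z], [rx, ry, rz], grip], ...]. A call has 1 to 5 rows; each row is the pose to reach, as a shift and turn from the pose commanded when the call began, along the tool's axes at that moment; what a row does not reach only later rows make up. A row lasts 1/8 s, in which the tool goes at most 62.5 mm and 10.7 degrees, less where a joint would pass 70% of its speed; a pose out of reach is approached as far as the arm can. A call with a gripper value outside its range is refused whole. The fingers move at their own pace and stop on an object; "force" is the grip in N (left out, the last holds). Time passes only in rows, so rows that repeat a pose let the fingers close. It gives the time, the measured TCP pose, the force and the opening at its end, in the units of the state.
- sensors.read_state(): the state, without advancing time (a new reading comes with each control period).
- viewer.grab_frame(name): name is "side" or "top"; returns a dict with "frame" (384x512x3 uint8, red, green, blue), "z_map" (384x512 float32, mm along the optical axis (not along the pixel's ray), 0 where there is no reading), "vertical_fov" (degrees; the focal length in pixels is half the picture's height over the tangent of half this angle, whatever the lens; pixels are square), "cx", "cy" (the principal point, pixels), "dist_coeffs" ([k1, k2, p1, p2, k3] as OpenCV has them; the pictures are not rectified), "R" (3x3) and "t" (3): a world point X has camera coordinates R X + t. Camera axes: x right, y down, z forward; pixel columns grow to the right and rows downward; lengths in mm; the calibration is good to about 2 mm. A picture is of the moment at which its call begins.
- arm.finish_job(): hands the job in, once; it reports no verdict.
Trained networks look in a picture, given as the dict that the camera call returned (one of the last four; its "shot" number tells which), for a name from the list of things; names that differ only in an ending like _2 or _b are one class to them, and where a whole thing is asked for, a point or a joint stands for the part that bears it (a point fixed in the world has none). Each returns a list of dicts, best first, with "confidence" (0 to 1); they miss things now and then, are a little off and sometimes report something else, mostly with a low value. They report only what shows in the picture. A call takes as long as a camera call.
- models.masks_of(picture, query): "region" (384x512 bool, what is visible of it) and "box" ([left, top, width, height] in pixels, round what is visible of it).
- models.pinpoint(picture, query): "location" ([row, column] in pixels: a listed point, or the origin of a listed thing).
The state is a dict: "t": time; "joints": joint angles; "qvel": joint speeds; "effort": joint torques, N m; "tcp_pos": TCP position; "eef_rot": TCP orientation; "contact_force": force on the tool from outside, world axes, zero at the start; "wrist_torque": the same for the moment, N m; "gripper_width": finger opening in mm.
Only numpy, scipy, OpenCV 4.12 (cv2) and the standard library are available. Lean on these libraries where they do the work, as an engineer would, in place of code of your own. Each camera call takes 0.05 s, during which the arm holds its last target.

## Working session

There is one attempt and no reset: what is moved stays moved. The work goes in short steps, Python scripts to look and compute and a tool call to move; the robot and the scene stay as the last step left them, time stands still between calls to the robot, and variables do not carry over. Pictures are saved under pics/ and viewed, and the job is handed in when it is done.

Besides the shell and the picture viewer there is one more tool, called after "Call:" by a JSON object that holds its "fn" and its "kwargs". arm_command: Moves the arm, as the interface text tells. Its arguments: {"type":"object","properties":{"motion":{"type":"array"},"force":{"type":"number"}},"required":["motion"]}

```bash
mkdir -p pics; cat > h.py <<'E'
import numpy as np, cv2
from plant import sensors, viewer, arm, models
def K(p):
    f=(p["frame"].shape[0]/2)/np.tan(np.radians(p["vertical_fov"])/2)
    return np.array([[f,0,p["cx"]],[0,f,p["cy"]],[0,0,1]])
def grab(n,save=None):
    p=viewer.grab_frame(n)
    if save: cv2.imwrite(f"pics/{save}.png",cv2.cvtColor(p["frame"],cv2.COLOR_RGB2BGR))
    return p
def ray(p,u,v):
    q=cv2.undistortPoints(np.array([[[u,v]]],float),K(p),np.array(p["dist_coeffs"],float))[0,0]
    R=np.array(p["R"]);t=np.array(p["t"])
    return -R.T@t, R.T@np.array([q[0],q[1],1.])
def atz(p,u,v,z):
    c,d=ray(p,u,v); return c+d*(z-c[2])/d[2]
def cloud(p,mask):
    r,c=np.nonzero(mask&(p["z_map"]>0))
    q=cv2.undistortPoints(np.stack([c,r],1).astype(float)[:,None],K(p),np.array(p["dist_coeffs"],float))[:,0]
    z=p["z_map"][r,c].astype(float)
    return (np.c_[q,np.ones(len(q))]*z[:,None]-np.array(p["t"]))@np.array(p["R"])
E
python3 - <<'E'
from h import *
for n in ("side","top"):
    p=grab(n,n+"0"); c,_=ray(p,0,0); print(n,"cam",c.round(),p["vertical_fov"])
    for q in "bottle spot stainer white_bottle purple_bottle cup_blue cup_white pen".split():
        for r in models.pinpoint(p,q)[:2]:
            v,u=r["location"]; print(q,round(r["confidence"],2),[round(u),round(v)],atz(p,u,v,0).round())
        for r in models.masks_of(p,q)[:2]:
            P=cloud(p,r["region"]); 
            if len(P): print("   mask",round(r["confidence"],2),r["box"],np.median(P,0).round(),P[:,2].max().round(), "top pts",np.median(P[P[:,2]>P[:,2].max()-8],0).round())
print(sensors.read_state())
E
```

```text
side cam [180. 450. 696.] 47.058783233302194
bottle 0.74 [192, 289] [514. 260.   0.]
   mask 0.64 [161.5, 205.7, 43.7, 93.5] [502. 270. 144.] 216.0 top pts [515. 262. 214.]
spot 0.55 [323, 151] [ 570. -168.    0.]
   mask 0.76 [314.7, 143.9, 19.8, 17.9] [ 569. -167.   -0.] 3.0 top pts [ 569. -167.   -0.]
stainer 0.57 [324, 154] [ 562. -164.    0.]
   mask 0.86 [251.6, 0.0, 227.5, 185.9] [ 599. -308.  142.] 216.0 top pts [ 474. -189.  213.]
white_bottle 0.57 [292, 136] [ 653. -158.    0.]
   mask 0.66 [150.5, 138.3, 29.4, 40.9] [744. 118.  72.] 79.0 top pts [756. 112.  76.]
   mask 0.57 [279.9, 50.4, 27.0, 93.8] [ 641. -140.  123.] 217.0 top pts [ 650. -152.  214.]
purple_bottle 0.6 [356, 165] [ 492. -185.    0.]
   mask 0.71 [343.2, 75.4, 45.1, 102.3] [ 479. -162.  126.] 217.0 top pts [ 486. -175.  215.]
cup_blue 0.94 [170, 174] [758. 118.   0.]
cup_blue 0.63 [109, 249] [686. 317.   0.]
   mask 0.97 [78.3, 213.0, 40.3, 45.3] [680. 324.  74.] 79.0 top pts [693. 322.  75.]
   mask 0.68 [152.2, 135.9, 31.7, 44.6] [744. 118.  71.] 79.0 top pts [756. 112.  76.]
cup_white 0.94 [145, 192] [
[... 1464 characters left out ...]
] [380. 259.   8.] 15.0 top pts [380. 259.   9.]
{'t': 1.7, 'joints': array([ 1.09294342e+00,  1.58375465e-01,  1.59701369e+00,  2.23657211e-05,
        1.38621286e+00, -2.10123715e-01]), 'qvel': array([ 0.00021908, -0.00034884,  0.00013573, -0.00169739, -0.00030118,
        0.00128274]), 'effort': array([-7.65372479e-04, -3.95998335e+01, -3.31697452e+01, -4.17548599e-04,
        5.82291741e-04,  1.82437719e-05]), 'tcp_pos': array([152.12742973, 554.4866894 , 216.40607481]), 'eef_rot': array([ 0.21016338,  1.56058356, -0.21016558]), 'contact_force': array([0.70952679, 0.11739708, 0.43588771]), 'wrist_torque': array([-0.03862204, -0.00018451, -0.01336955]), 'gripper_width': 85.41831808727079}
```

View pics/side0.png

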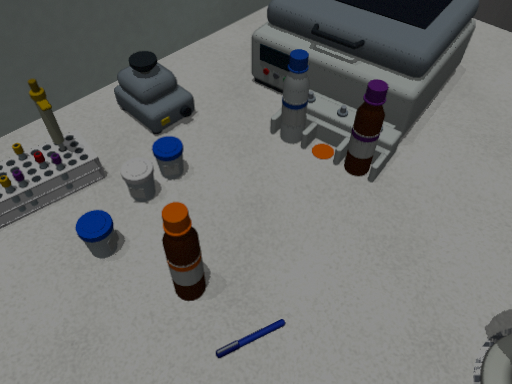

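View pics/top0.png

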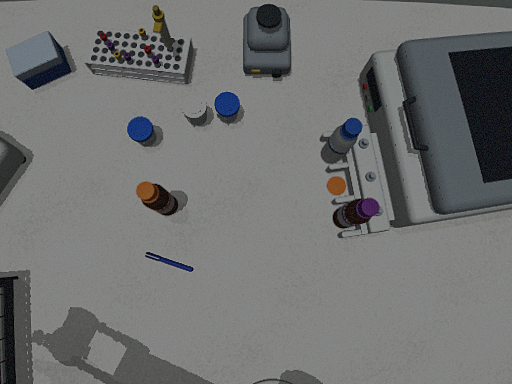

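The side picture shows the orange bottle's base at about (190,289), the spot at (323,151) between the white (293,137) and purple (358,165) bottles, and the pen at (250,337). The way to the bay is clear. The top picture agrees, with the bottle at (517,261) mm and the spot at (570,-167) mm. I'll tilt the hand 45° and push with the nearly shut fingertips as a two-point cradle.

```bash
cat >> h.py <<'E'
from scipy.spatial.transform import Rotation as Ro
f=np.array([0.1448,-0.9894,0]); f/=np.linalg.norm(f); up=np.array([0,0,1.]); lat=np.array([-f[1],f[0],0]) # lat = spot y
spot=np.array([570,-166.5,0])
def target(th,sgn):
    X=f*np.sin(th)-up*np.cos(th); Y=sgn*lat; return np.c_[X,Y,np.cross(X,Y)]
def rel(Rt,pt,s=None):
    s=s or sensors.read_state(); R0=Ro.from_rotvec(s["eef_rot"]).as_matrix()
    return (R0.T@(np.array(pt)-s["tcp_pos"])/1000).round(4), Ro.from_matrix(R0.T@Rt).as_rotvec().round(4)
E
python3 - <<'E'
from h import *
s=sensors.read_state(); print(Ro.from_rotvec(s["eef_rot"]).as_matrix().round(3), arm.tip_reach)
b=np.array([517,261,0])
for sg in (1,-1):
    p=b-80*f; p[2]=150
    print(sg,p,rel(target(np.radians(45),sg),p))
E
```

```text
[[-0.     0.265  0.964]
 [ 0.     0.964 -0.265]
 [-1.    -0.    -0.   ]] 11.0
1 [505.41530142 340.1567733  150.        ] (array([ 0.0664, -0.1132,  0.3974]), array([ 1.0949, -0.694 , -0.4535]))
-1 [505.41530142 340.1567733  150.        ] (array([ 0.0664, -0.1132,  0.3974]), array([-1.8659,  0.5051, -0.7729]))
```

Call:
{"fn": "arm_command", "kwargs": {"motion": [[[0.0, -0.011, 0.04], [0.11, -0.07, -0.045], -0.5], [[0.0, -0.023, 0.08], [0.22, -0.14, -0.09], -0.5], [[0.0, -0.034, 0.12], [0.33, -0.21, -0.135], -0.5], [[0.0, -0.045, 0.16], [0.44, -0.28, -0.18], -0.5], [[0.0, -0.057, 0.2], [0.55, -0.35, -0.225], -0.5]]}}

```text
t: 2.33
tcp_pos: [331.0, 446.1, 216.6]
eef_rot: [0.405, 1.145, -0.816]
contact_force: [-0.1, 0.8, 0.9]
gripper_width: 21.6
```

```bash
python3 - <<'E'
from h import *
b=np.array([517,261,0]); p=b-80*f; p[2]=150
s=sensors.read_state(); print(s["joints"].round(2),s["tcp_pos"].round(),s["gripper_width"],rel(target(np.radians(45),1),p))
E
```

```text
[ 0.92  0.31  1.48 -0.37  1.56  0.22] [331. 446. 217.] 21.586226736089607 (array([0.1299, 0.0688, 0.1565]), array([ 0.5401, -0.3438, -0.2278]))
```

Call:
{"fn": "arm_command", "kwargs": {"motion": [[[0.026, 0.014, 0.031], [0.108, -0.069, -0.046], -0.5], [[0.052, 0.028, 0.063], [0.216, -0.138, -0.091], -0.5], [[0.078, 0.041, 0.094], [0.324, -0.206, -0.137], -0.5], [[0.104, 0.055, 0.125], [0.432, -0.275, -0.182], -0.5], [[0.13, 0.069, 0.1565], [0.54, -0.344, -0.228], -0.5]]}}

```text
t: 2.95
tcp_pos: [505.7, 341.0, 148.7]
eef_rot: [0.557, 0.645, -1.346]
contact_force: [0.2, -0.2, -0.8]
gripper_width: 21.2
```

```bash
python3 - <<'E'
from h import *
b=np.array([517,261,0]); p=b-75*f; p[2]=24
s=sensors.read_state(); print(s["joints"].round(2),s["tcp_pos"].round(),s["gripper_width"],rel(target(np.radians(45),1),p))
for n in("side","top"):
    q=grab(n,n+"1")
    for m in models.masks_of(q,"bottle")[:1]:
        P=cloud(q,m["region"]);print(m["confidence"],np.median(P[P[:,2]>205],0).round(1))
E
```

```text
[ 0.71  0.71  1.19 -0.65  1.7   0.64] [506. 341. 149.] 21.153590974035314 (array([ 0.0922, -0.0004, -0.0841]), array([0.0005, 0.0003, 0.0001]))
0.63 [518.6 259.5 212.6]
```

View pics/side1.png

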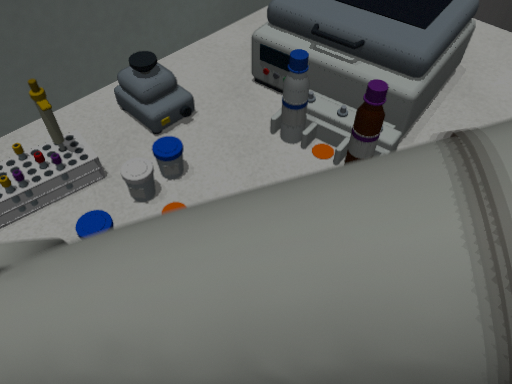

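View pics/top1.png

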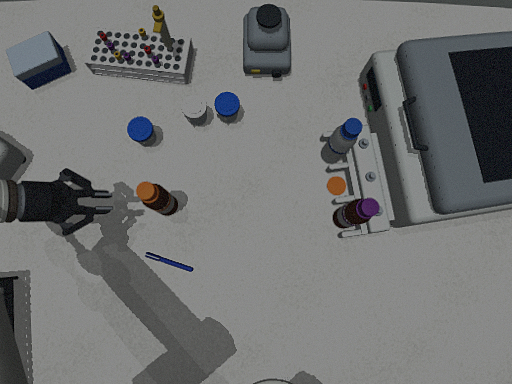

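The side view is blocked by the forearm. The top view shows the fingertips at about (105,203) behind the bottle cap at (149,189), lined up. Next I go down.

Call:
{"fn": "arm_command", "kwargs": {"motion": [[[0.02, 0.0, -0.018], [0, 0, 0], -0.5], [[0.042, 0.0, -0.038], [0, 0, 0], -0.5], [[0.064, 0.0, -0.058], [0, 0, 0], -0.5], [[0.08, 0.0, -0.073], [0, 0, 0], -0.5], [[0.092, 0.0, -0.084], [0, 0, 0], -0.5]]}}

```text
t: 3.78
tcp_pos: [504.5, 335.6, 22.7]
eef_rot: [0.554, 0.649, -1.344]
contact_force: [0.8, -0.2, -0.3]
gripper_width: 21.7
```

```bash
cat > look.py <<'E'
from h import *
import sys
s=sensors.read_state(); print(s["t"],s["joints"].round(2),s["tcp_pos"].round(1),"F",s["contact_force"].round(1))
d=s["tcp_pos"]-spot; print("TCP in spot frame x,y:",(d@f).round(1),(d@lat).round(1))
q=grab("top",sys.argv[1])
for k in ("bottle",):
    for m in models.masks_of(q,k)[:2]:
        P=cloud(q,m["region"]);c=np.median(P[P[:,2]>205],0);d=c-spot;print(k,round(m["confidence"],2),c.round(1),"spotframe",(d@f).round(1),(d@lat).round(1))
# orange cap by colour: plain circle centre
hsv=cv2.cvtColor(q["frame"],cv2.COLOR_RGB2HSV)
M=(hsv[...,0]<14)&(hsv[...,1]>170)&(hsv[...,2]>90)
P=cloud(q,M); P=P[P[:,2]>208]
if len(P): c=(P.max(0)+P.min(0))/2; d=c-spot; print("cap colour",len(P),c.round(1),"ext",np.ptp(P,0).round(1),"spotframe",(d@f).round(1),(d@lat).round(1))
im=cv2.cvtColor(q["frame"],cv2.COLOR_RGB2BGR)
u=int(sys.argv[2]);v=int(sys.argv[3]); w=im[max(v-75,0):v+75,max(u-100,0):u+100]; cv2.imwrite(f"pics/{sys.argv[1]}z.png",cv2.resize(w,None,fx=4,fy=4,interpolation=cv2.INTER_CUBIC))
E
python3 look.py top2 140 195
```

```text
3.775 [ 0.71  0.87  1.22 -0.64  1.55  0.74] [504.5 335.6  22.7] F [ 0.8 -0.2 -0.3]
TCP in spot frame x,y: -506.3 7.9
bottle 0.6 [518.8 259.7 212.7] spotframe -429.1 11.0
cap colour 94 [519.  260.5 212.1] ext [32.1 32.1  6.2] spotframe -429.9 11.4
```

View pics/top2z.png

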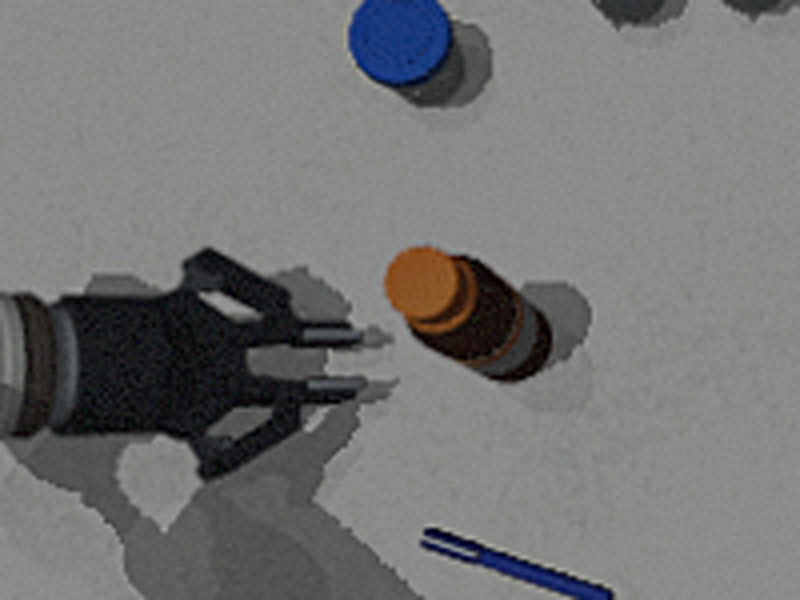

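Call:
{"fn": "arm_command", "kwargs": {"motion": [[[0.004, 0.0005, 0.004], [0, 0, 0], -0.5], [[0.0085, 0.001, 0.0085], [0, 0, 0], -0.5], [[0.013, 0.0015, 0.013], [0, 0, 0], -0.5], [[0.0175, 0.0015, 0.0175], [0, 0, 0], -0.5], [[0.0215, 0.0015, 0.0215], [0, 0, 0], -0.5]]}}

```text
t: 4.5
tcp_pos: [511.4, 305.6, 24.8]
eef_rot: [0.556, 0.648, -1.344]
contact_force: [-0.7, 0.1, 0.1]
gripper_width: 21.2
```

Call:
{"fn": "arm_command", "kwargs": {"motion": [[[0.0025, 0, 0.0025], [0, 0, 0], -0.5], [[0.005, 0, 0.005], [0, 0, 0], -0.5], [[0.0085, 0, 0.0085], [0, 0, 0], -0.5], [[0.012, 0, 0.012], [0, 0, 0], -0.5], [[0.0155, 0, 0.0155], [0, 0, 0], -0.5]]}}

```text
t: 5.12
tcp_pos: [514.6, 284.1, 24.6]
eef_rot: [0.556, 0.649, -1.344]
contact_force: [-0.5, 0.1, 0.0]
gripper_width: 21.5
```

```bash
python3 look.py top3 150 195
```

```text
5.125 [ 0.64  0.8   1.34 -0.67  1.48  0.72] [514.6 284.1  24.6] F [-0.5  0.1  0. ]
TCP in spot frame x,y: -453.8 10.4
bottle 0.62 [518.7 259.4 212.6] spotframe -428.8 11.0
cap colour 94 [518.5 259.6 211.8] ext [33.3 33.3  5.9] spotframe -429.1 10.7
```

View pics/top3z.png

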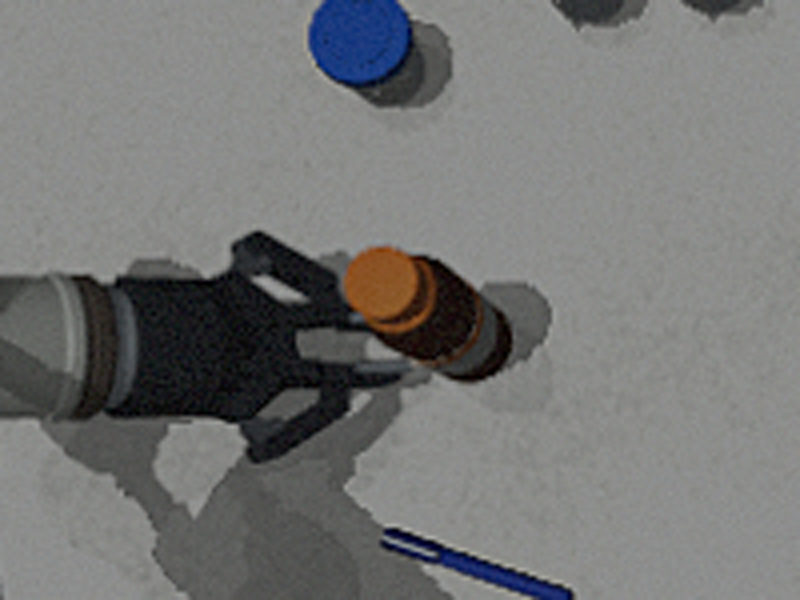

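Call:
{"fn": "arm_command", "kwargs": {"motion": [[[0.002, 0, 0.002], [0, 0, 0], -0.5], [[0.004, 0, 0.004], [0, 0, 0], -0.5], [[0.006, 0, 0.006], [0, 0, 0], -0.5], [[0.008, 0, 0.008], [0, 0, 0], -0.5], [[0.01, 0, 0.01], [0, 0, 0], -0.5]]}}

```text
t: 5.85
tcp_pos: [516.7, 270.3, 24.6]
eef_rot: [0.556, 0.649, -1.344]
contact_force: [0.9, 1.1, 0.9]
gripper_width: 21.4
```

```bash
python3 look.py top4 150 195; python3 -c "
from h import *
p=grab('top');print(atz(p,153,212.5,20),atz(p,153,212.5,0))"
```

```text
5.85 [ 0.62  0.78  1.37 -0.68  1.46  0.72] [516.7 270.3  24.6] F [0.9 1.1 0.9]
TCP in spot frame x,y: -440.0 10.6
bottle 0.97 [517.1 249.7 212.7] spotframe -419.5 7.9
cap colour 93 [518.5 250.6 212.7] ext [33.5 32.2  7. ] spotframe -420.2 9.4
[497.06124257 290.35011508  20.        ] [499.3508292  295.31994873   0.        ]
```

View pics/top4z.png

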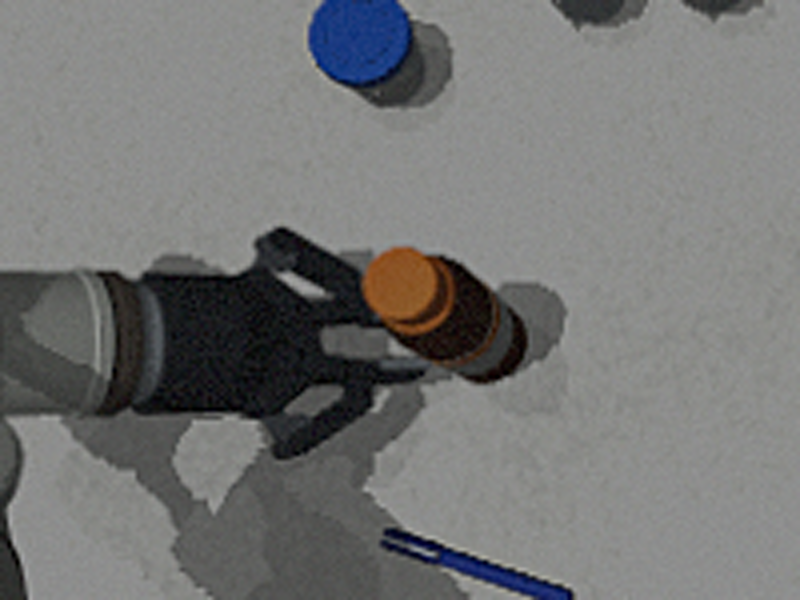

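```bash
python3 - <<'E'
from h import *
s=sensors.read_state(); R=Ro.from_rotvec(s["eef_rot"]).as_matrix()
q=grab("top")
m=models.masks_of(q,"bottle")[0]["region"]
M=np.zeros(m.shape,bool); M[160:240,80:190]=1
P=cloud(q,M&~cv2.dilate(m.astype(np.uint8),np.ones((3,3))).astype(bool)); P=P[P[:,2]>8]
T=(P-s["tcp_pos"])@R; k=(np.abs(T[:,1])<40)&(T[:,0]>-90)
T=T[k];P=P[k];fw=(P-s["tcp_pos"])@f
o=np.argsort(-fw)
for i in o[:25]: print("tool",T[i].round(0),"fwd",fw[i].round(0),"z",P[i,2].round(0))
B=cloud(q,m); d=(B-s["tcp_pos"])@f; l=(B-s["tcp_pos"])@lat
for z in range(20,220,20):
    k=abs(B[:,2]-z)<10
    if k.sum(): print(z,k.sum(),"fwd min/max",d[k].min().round(),d[k].max().round(),"lat",l[k].min().round(),l[k].max().round())
E
```

```text
tool [-21. -18.   7.] fwd -10.0 z 44.0
tool [-24. -18.   8.] fwd -11.0 z 48.0
tool [-24. -20.   7.] fwd -12.0 z 46.0
tool [-23. -22.   6.] fwd -12.0 z 45.0
tool [-27. -18.   8.] fwd -13.0 z 50.0
tool [-25. -15.   6.] fwd -14.0 z 47.0
tool [-25. -22.   5.] fwd -15.0 z 46.0
tool [-24. -19.   3.] fwd -15.0 z 44.0
tool [-26. -24.   4.] fwd -15.0 z 46.0
tool [-30. -18.   8.] fwd -15.0 z 52.0
tool [-29. -15.   7.] fwd -15.0 z 50.0
tool [-29. -20.   7.] fwd -16.0 z 50.0
tool [-34. -13.  11.] fwd -16.0 z 56.0
tool [-29. -24.   5.] fwd -16.0 z 49.0
tool [-28. -22.   4.] fwd -17.0 z 47.0
tool [-33. -18.  10.] fwd -17.0 z 55.0
tool [-32. -22.   7.] fwd -18.0 z 52.0
tool [-30. -14.   4.] fwd -18.0 z 49.0
tool [-33. -25.   7.] fwd -18.0 z 53.0
tool [-36. -16.  10.] fwd -18.0 z 57.0
tool [-30. -19.   4.] fwd -18.0 z 49.0
tool [-35. -13.   9.] fwd -18.0 z 56.0
tool [-35. -18.   9.] fwd -19.0 z 56.0
tool [-38. -13.  10.] fwd -20.0 z 58.0
tool [-34. -24.   5.] fwd -20.0 z 52.0
20 36 fwd min/max 9.0 46.0 lat -27.0 11.0
40 36 fwd min/max 8.0 46.0 lat -27.0 12.0
60 38 fwd min/max -30.0 47.0 lat -27.0 16.0
80 46 fwd min/max 9.0 47.0 lat -28.0 14.0
100 45 fwd min/max 9.0 47.0 lat -28.0 16.0
120 61 fwd min/max 2.0 46.0 lat -28.0 17.0
140 79 fwd min/max -6.0 46.0 lat -27.0 23.0
160 182 fwd min/max -5.0 45.0 lat -26.0 23.0
180 58 fwd min/max 1.0 40.0 lat -20.0 16.0
200 58 fwd min/max 9.0 37.0 lat -18.0 15.0
```

```bash
python3 - <<'E'
from h import *
q=grab("top")
s=sensors.read_state()
def proj(P): 
    return cv2.projectPoints(np.array(P,float),cv2.Rodrigues(np.array(q["R"]))[0],np.array(q["t"],float),K(q),np.array(q["dist_coeffs"],float))[0][:,0]
out=[]
for name,pos,rv in (("top1",[505.7,341.0,148.7],[.557,.645,-1.346]),("top2",[504.5,335.6,22.7],[.554,.649,-1.344]),("top4",s["tcp_pos"],s["eef_rot"])):
    R=Ro.from_rotvec(rv).as_matrix()
    T=np.array([[0,0,0],[11,11,0],[11,-11,0],[11,11,11],[11,-11,11],[11,11,-11],[11,-11,-11]])
    uv=proj(T@R.T+np.array(pos))
    im=cv2.imread(f"pics/{name}.png"); im=cv2.convertScaleAbs(im[160:240,70:190],alpha=1.8); im=cv2.resize(im,None,fx=5,fy=5,interpolation=cv2.INTER_CUBIC)
    for i,(u,v) in enumerate(uv): cv2.circle(im,(int((u-70+.5)*5),int((v-160+.5)*5)),3,[(0,255,255),(0,255,0),(0,255,0),(0,0,255),(0,0,255),(255,0,0),(255,0,0)][i],-1)
    cv2.imwrite(f"pics/ov_{name}.png",im)
E
```

```text
(no output)
```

View pics/ov_top1.png

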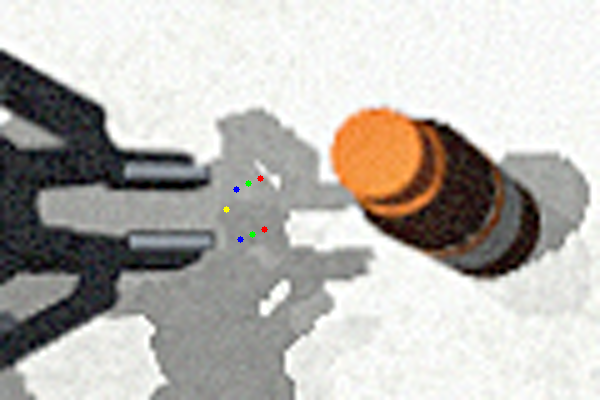

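View pics/ov_top2.png

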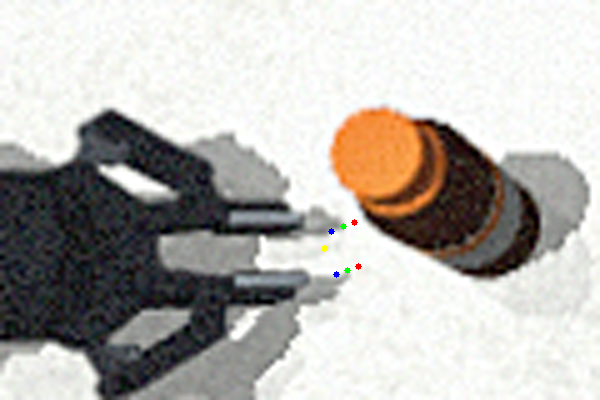

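View pics/ov_top4.png

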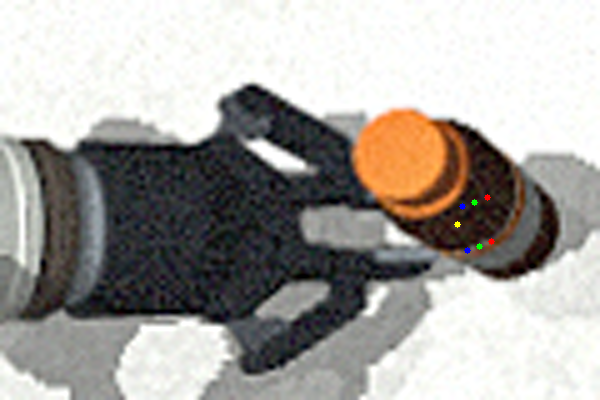

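The overlay shows the real fingertips about 20 mm behind where the nominal reach puts them. They would then touch the bottle too high, at about 40 mm. The bottle is still upright, but I'll back off, measure the fingertips with depth, and lower the hand.

Call:
{"fn": "arm_command", "kwargs": {"motion": [[[-0.005, 0, -0.005], [0, 0, 0], -0.5], [[-0.012, 0, -0.012], [0, 0, 0], -0.5], [[-0.02, 0, -0.02], [0, 0, 0], -0.5], [[-0.028, 0, -0.028], [0, 0, 0], -0.5], [[-0.033, 0, -0.033], [0, 0, 0], -0.5]]}}

```text
t: 6.78
tcp_pos: [509.6, 317.6, 24.6]
eef_rot: [0.556, 0.649, -1.343]
contact_force: [0.2, 0.5, 0.1]
gripper_width: 21.2
```

```bash
python3 look.py top5 140 200; python3 - <<'E'
from h import *
s=sensors.read_state(); R=Ro.from_rotvec(s["eef_rot"]).as_matrix()
q=grab("top")
M=np.zeros(q["z_map"].shape,bool); M[170:240,60:160]=1
P=cloud(q,M)
T=(P-s["tcp_pos"])@R; k=(np.abs(T[:,1])<30)&(T[:,0]>-60)&(P[:,2]>6)&((P-s["tcp_pos"])@f<15)
T=T[k];P=P[k];fw=(P-s["tcp_pos"])@f
o=np.argsort(-fw)
for i in o[:40]: print("tool",T[i].round(0),"fwd",fw[i].round(0),"z",P[i,2].round(0))
E
```

```text
6.775 [ 0.68  0.84  1.26 -0.65  1.52  0.73] [509.6 317.6  24.6] F [0.2 0.5 0.1]
TCP in spot frame x,y: -487.8 10.3
bottle 0.88 [516.9 249.9 212.5] spotframe -419.7 7.7
cap colour 80 [518.4 250.5 213.1] ext [33.6 31.4  7.8] spotframe -420.1 9.3
tool [-15. -18.   9.] fwd -4.0 z 41.0
tool [-18. -16.  12.] fwd -5.0 z 46.0
tool [-18.  13.  11.] fwd -5.0 z 45.0
tool [-16.  16.   8.] fwd -5.0 z 42.0
tool [-17.  11.   9.] fwd -5.0 z 43.0
tool [-16. -13.   8.] fwd -6.0 z 42.0
tool [-16. -18.   7.] fwd -6.0 z 41.0
tool [-21. -16.  11.] fwd -7.0 z 47.0
tool [-20. -14.  11.] fwd -7.0 z 46.0
tool [-20.  13.  11.] fwd -7.0 z 46.0
tool [-20.  11.  10.] fwd -7.0 z 46.0
tool [-18.  16.   7.] fwd -8.0 z 42.0
tool [-18. -18.   7.] fwd -8.0 z 42.0
tool [-22.  16.  10.] fwd -9.0 z 47.0
tool [-23.  11.  11.] fwd -9.0 z 48.0
tool [-23. -16.  10.] fwd -9.0 z 48.0
tool [-22. -14.  10.] fwd -9.0 z 47.0
tool [-22.  13.   9.] fwd -9.0 z 47.0
tool [-16.  10.   2.] fwd -10.0 z 37.0
tool [-22. -18.   7.] fwd -10.0 z 45.0
tool [-22. -20.   8.] fwd -10.0 z 46.0
tool [-19.  19.   5.] fwd -10.0 z 41.0
tool [-25.  15.  11.] fwd -10.0 z 50.0
tool [-25.  13.  10.] fwd -11.0 z 49.0
tool [-25. -16.  10.] fwd -11.0 z 50.0
tool [-25. -13.   9.] fwd -11.0 z 49.0
tool [-26. -18.  10.] fwd -11.0 z 50.0
tool [-20. -22.   4.] fwd -11.0 z 41.0
tool [-22.  19.   6.] fwd -12.0 z 44.0
tool [-21.  22.   5.] fwd -12.0 z 43.0
tool [-24.  11.   7.] fwd -12.0 z 46.0
tool [-29. -14.  11.] fwd -12.0 z 53.0
tool [-17.  10.   0.] fwd -12.0 z 37.0
tool [-29.  10.  12.] fwd -12.0 z 53.0
tool [-28.  13.  11.] fwd -12.0 z 52.0
tool [-24. -23.   6.] fwd -12.0 z 46.0
tool [-25. -25.   7.] fwd -12.0 z 47.0
tool [-29. -18.  11.] fwd -13.0 z 52.0
tool [-27.  16.   9.] fwd -13.0 z 50.0
tool [-22. -20.   4.] fwd -13.0 z 43.0
```

View pics/top5z.png

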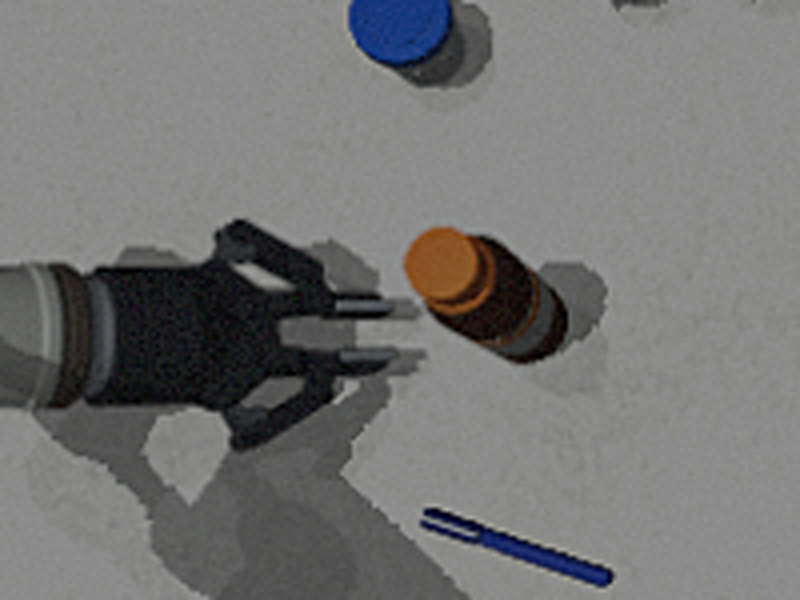

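```bash
python3 - <<'E'
from h import *
s=sensors.read_state(); R=Ro.from_rotvec(s["eef_rot"]).as_matrix()
q=grab("top")
M=np.zeros(q["z_map"].shape,bool); M[150:250,20:160]=1
m=models.masks_of(q,"bottle")[0]["region"]; M&=~cv2.dilate(m.astype(np.uint8),np.ones((5,5))).astype(bool)
P=cloud(q,M)
T=(P-s["tcp_pos"])@R; fw=(P-s["tcp_pos"])@f
for z in range(30,240,10):
    k=(abs(P[:,2]-z)<5)&(abs(T[:,1])<70)&(fw<30)
    if k.sum(): print(z,k.sum(),"max fwd",np.sort(fw[k])[-3:].round())
E
```

```text
30 5 max fwd [-20. -11.  -9.]
40 33 max fwd [-4. -4. -4.]
50 76 max fwd [-7. -5. -5.]
60 84 max fwd [-17. -16. -14.]
70 129 max fwd [-27. -27. -25.]
80 167 max fwd [-35. -34. -34.]
90 133 max fwd [-44. -44. -42.]
100 295 max fwd [-50. -49. -48.]
110 283 max fwd [-57. -56. -56.]
120 302 max fwd [-64. -63. -62.]
130 44 max fwd [-85. -85. -84.]
140 48 max fwd [-81. -81. -81.]
150 180 max fwd [-77. -76. -76.]
160 241 max fwd [-80. -79. -79.]
170 273 max fwd [-88. -88. -86.]
180 262 max fwd [-98. -98. -98.]
190 204 max fwd [-116. -116. -116.]
200 269 max fwd [-118. -118. -117.]
210 284 max fwd [-129. -129. -129.]
220 254 max fwd [-140. -140. -140.]
230 219 max fwd [-151. -151. -150.]
```

Call:
{"fn": "arm_command", "kwargs": {"motion": [[[0.004, -0.001, -0.004], [0, 0, 0], -0.5], [[0.008, -0.001, -0.008], [0, 0, 0], -0.5], [[0.012, -0.001, -0.012], [0, 0, 0], -0.5], [[0.0135, -0.001, -0.0135], [0, 0, 0], -0.5], [[0.0145, -0.001, -0.0145], [0, 0, 0], -0.5]]}}

```text
t: 7.65
tcp_pos: [508.7, 316.4, 3.9]
eef_rot: [0.556, 0.649, -1.344]
contact_force: [0.0, -0.1, -0.2]
gripper_width: 21.3
```

Lowered, with no bench contact. The contact height is now about 22 mm. Pushing in steady steps.

Call:
{"fn": "arm_command", "kwargs": {"motion": [[[0.006, 0, 0.006], [0, 0, 0], -0.5], [[0.012, 0, 0.012], [0, 0, 0], -0.5], [[0.018, 0, 0.018], [0, 0, 0], -0.5], [[0.024, 0, 0.024], [0, 0, 0], -0.5], [[0.028, 0, 0.028], [0, 0, 0], -0.5]]}}

```text
t: 8.28
tcp_pos: [514.6, 276.6, 4.1]
eef_rot: [0.556, 0.648, -1.344]
contact_force: [0.3, -1.1, 0.1]
gripper_width: 21.4
```

Call:
{"fn": "arm_command", "kwargs": {"motion": [[[0.003, 0, 0.003], [0, 0, 0], -0.5], [[0.006, 0, 0.006], [0, 0, 0], -0.5], [[0.0095, 0, 0.0095], [0, 0, 0], -0.5], [[0.014, 0, 0.014], [0, 0, 0], -0.5], [[0.0185, 0, 0.0185], [0, 0, 0], -0.5]]}}

```text
t: 8.9
tcp_pos: [518.5, 251.1, 4.0]
eef_rot: [0.556, 0.649, -1.344]
contact_force: [-0.2, 1.0, 0.5]
gripper_width: 21.2
```

```bash
python3 look.py top6 160 200
```

```text
8.9 [ 0.6   0.79  1.4  -0.7   1.41  0.73] [518.5 251.1   4. ] F [-0.2  1.   0.5]
TCP in spot frame x,y: -420.7 9.5
bottle 0.73 [519.1 231.9 212.5] spotframe -401.6 7.3
cap colour 81 [519.3 232.9 212.1] ext [31.8 36.3  7.2] spotframe -402.5 7.7
```

View pics/top6z.png

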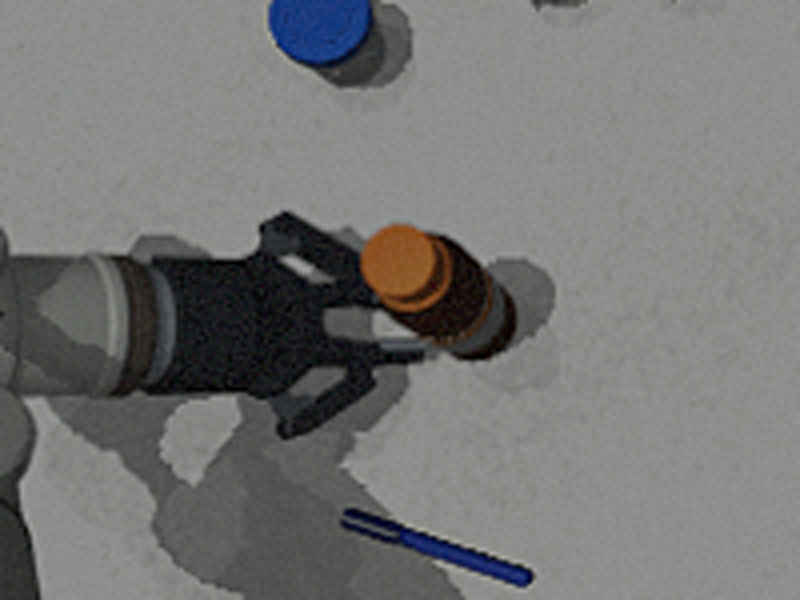

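The bottle is upright and seated between the fingertips, with its cap at (158,185) in the full frame. I'll continue.

Call:
{"fn": "arm_command", "kwargs": {"motion": [[[0.0055, -0.0002, 0.0055], [0, 0, 0], -0.5], [[0.011, -0.0004, 0.011], [0, 0, 0], -0.5], [[0.017, -0.0006, 0.017], [0, 0, 0], -0.5], [[0.023, -0.0008, 0.023], [0, 0, 0], -0.5], [[0.029, -0.001, 0.029], [0, 0, 0], -0.5]]}}

```text
t: 9.62
tcp_pos: [523.5, 210.0, 4.0]
eef_rot: [0.556, 0.648, -1.344]
contact_force: [-1.2, 0.4, 0.4]
gripper_width: 21.1
```

Call:
{"fn": "arm_command", "kwargs": {"motion": [[[0.006, -0.0002, 0.006], [0, 0, 0], -0.5], [[0.012, -0.0004, 0.012], [0, 0, 0], -0.5], [[0.018, -0.0006, 0.018], [0, 0, 0], -0.5], [[0.024, -0.0008, 0.024], [0, 0, 0], -0.5], [[0.03, -0.001, 0.03], [0, 0, 0], -0.5]]}}

```text
t: 10.25
tcp_pos: [528.9, 168.0, 3.9]
eef_rot: [0.556, 0.648, -1.344]
contact_force: [-1.0, 1.8, -0.7]
gripper_width: 21.7
```

```bash
python3 look.py top7 190 200
```

```text
10.25 [ 0.48  0.69  1.56 -0.77  1.3   0.7 ] [528.9 168.    3.9] F [-1.   1.8 -0.7]
TCP in spot frame x,y: -337.0 7.8
bottle 0.76 [529.3 148.4 212.8] spotframe -317.4 5.3
cap colour 45 [529.6 148.3 212.1] ext [31.2 33.1  6.5] spotframe -317.3 5.6
```

View pics/top7z.png

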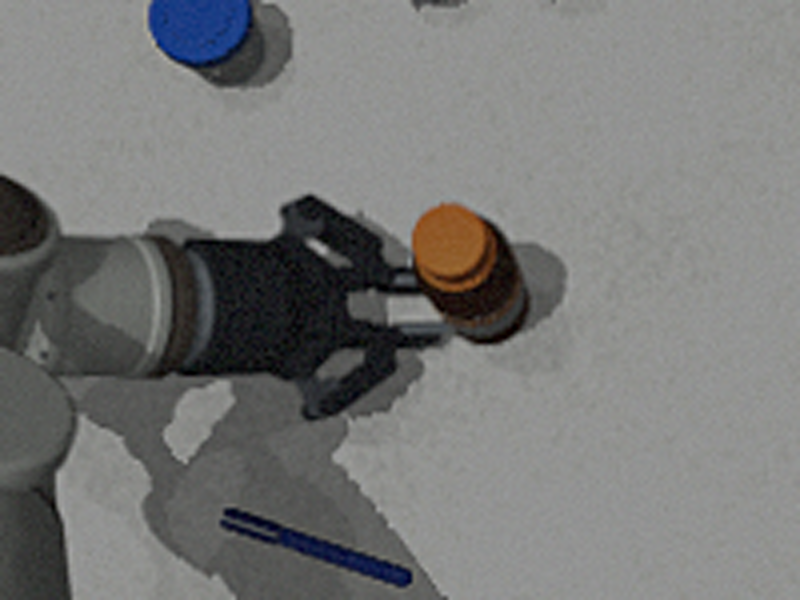

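Call:
{"fn": "arm_command", "kwargs": {"motion": [[[0.006, -0.0002, 0.006], [0, 0, 0], -0.5], [[0.012, -0.0004, 0.012], [0, 0, 0], -0.5], [[0.018, -0.0006, 0.018], [0, 0, 0], -0.5], [[0.024, -0.0008, 0.024], [0, 0, 0], -0.5], [[0.03, -0.001, 0.03], [0, 0, 0], -0.5]]}}

```text
t: 10.98
tcp_pos: [534.2, 125.9, 3.9]
eef_rot: [0.556, 0.648, -1.344]
contact_force: [-0.5, 1.4, 0.8]
gripper_width: 21.2
```

Call:
{"fn": "arm_command", "kwargs": {"motion": [[[0.006, -0.0002, 0.006], [0, 0, 0], -0.5], [[0.012, -0.0004, 0.012], [0, 0, 0], -0.5], [[0.018, -0.0006, 0.018], [0, 0, 0], -0.5], [[0.024, -0.0008, 0.024], [0, 0, 0], -0.5], [[0.03, -0.001, 0.03], [0, 0, 0], -0.5]]}}

```text
t: 11.6
tcp_pos: [539.5, 83.8, 3.8]
eef_rot: [0.556, 0.648, -1.344]
contact_force: [0.2, 2.8, 1.3]
gripper_width: 21.3
```

```bash
python3 look.py top8 230 195
```

```text
11.6 [ 0.34  0.62  1.68 -0.84  1.19  0.66] [539.5  83.8   3.8] F [0.2 2.8 1.3]
TCP in spot frame x,y: -252.1 6.1
bottle 0.71 [539.6  63.6 212.5] spotframe -232.1 3.2
bottle 0.45 [ 645.2 -454.   205.5] spotframe 295.4 32.8
cap colour 59 [540.9  64.5 212.2] ext [34.2 33.2  8.2] spotframe -232.8 4.7
```

View pics/top8z.png

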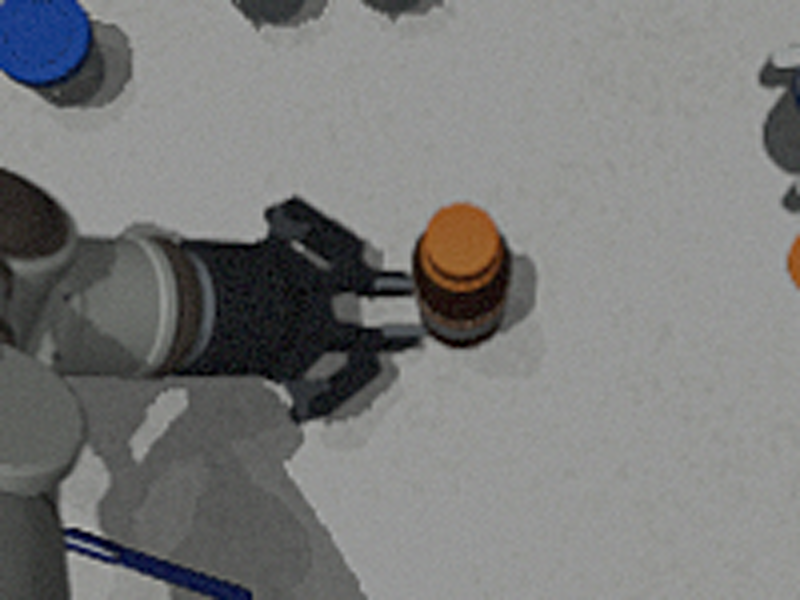

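The bottle is upright, with its cap at (246,180), and the spot is ahead at about (337,186). It is about 4 mm to the left of the bay's axis, so I'm trimming that on the way.

Call:
{"fn": "arm_command", "kwargs": {"motion": [[[0.006, -0.0003, 0.006], [0, 0, 0], -0.5], [[0.012, -0.0006, 0.012], [0, 0, 0], -0.5], [[0.018, -0.0009, 0.018], [0, 0, 0], -0.5], [[0.024, -0.0012, 0.024], [0, 0, 0], -0.5], [[0.03, -0.0015, 0.03], [0, 0, 0], -0.5]]}}

```text
t: 12.32
tcp_pos: [544.1, 41.6, 3.7]
eef_rot: [0.556, 0.649, -1.344]
contact_force: [-0.9, 1.4, 0.4]
gripper_width: 21.3
```

Call:
{"fn": "arm_command", "kwargs": {"motion": [[[0.006, -0.0003, 0.006], [0, 0, 0], -0.5], [[0.012, -0.0006, 0.012], [0, 0, 0], -0.5], [[0.018, -0.0009, 0.018], [0, 0, 0], -0.5], [[0.024, -0.0012, 0.024], [0, 0, 0], -0.5], [[0.03, -0.0015, 0.03], [0, 0, 0], -0.5]]}}

```text
t: 12.95
tcp_pos: [549.0, -0.5, 3.7]
eef_rot: [0.556, 0.648, -1.344]
contact_force: [-0.2, 1.5, 0.1]
gripper_width: 21.2
```

Call:
{"fn": "arm_command", "kwargs": {"motion": [[[0.006, -0.0002, 0.006], [0, 0, 0], -0.5], [[0.012, -0.0004, 0.012], [0, 0, 0], -0.5], [[0.018, -0.0006, 0.018], [0, 0, 0], -0.5], [[0.024, -0.0008, 0.024], [0, 0, 0], -0.5], [[0.029, -0.001, 0.029], [0, 0, 0], -0.5]]}}

```text
t: 13.58
tcp_pos: [554.1, -41.3, 3.6]
eef_rot: [0.556, 0.648, -1.344]
contact_force: [-0.2, 1.9, 0.1]
gripper_width: 21.1
```

```bash
python3 look.py top9 300 185
```

```text
13.575 [ 0.12  0.55  1.8  -0.96  1.04  0.59] [554.1 -41.3   3.6] F [-0.2  1.9  0.1]
TCP in spot frame x,y: -126.2 2.4
bottle 0.77 [553.9 -60.2 212.6] spotframe -107.5 -0.6
bottle 0.47 [ 666.2 -453.9  205.4] spotframe 298.3 53.5
cap colour 144 [555.  -58.8 212.9] ext [35.1 32.   5.9] spotframe -108.8 0.7
```

View pics/top9z.png

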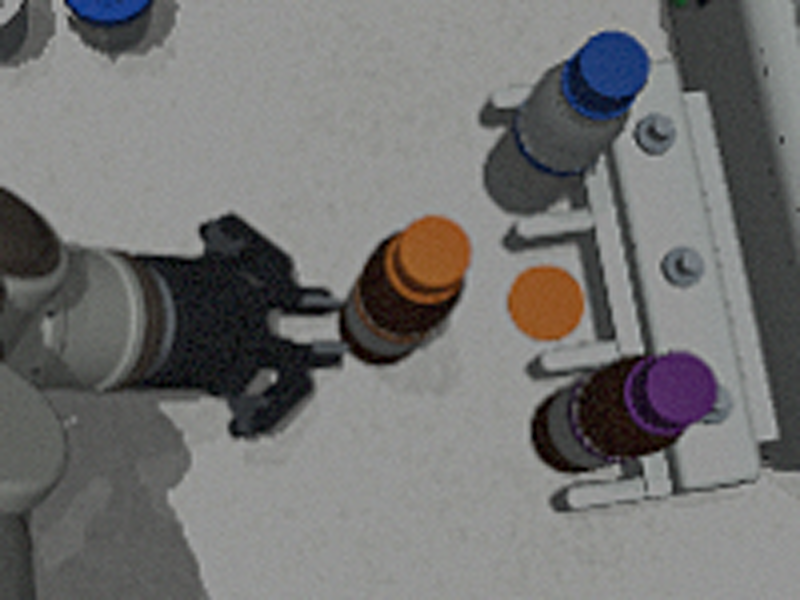

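Call:
{"fn": "arm_command", "kwargs": {"motion": [[[0.006, 0, 0.006], [0, 0, 0], -0.5], [[0.012, 0, 0.012], [0, 0, 0], -0.5], [[0.018, 0, 0.018], [0, 0, 0], -0.5], [[0.024, 0, 0.024], [0, 0, 0], -0.5], [[0.029, 0, 0.029], [0, 0, 0], -0.5]]}}

```text
t: 14.3
tcp_pos: [560.1, -81.9, 3.5]
eef_rot: [0.556, 0.649, -1.344]
contact_force: [-0.4, 2.5, 0.2]
gripper_width: 21.3
```

Call:
{"fn": "arm_command", "kwargs": {"motion": [[[0.005, 0, 0.005], [0, 0, 0], -0.5], [[0.01, 0, 0.01], [0, 0, 0], -0.5], [[0.015, 0, 0.015], [0, 0, 0], -0.5], [[0.02, 0, 0.02], [0, 0, 0], -0.5], [[0.025, 0, 0.025], [0, 0, 0], -0.5]]}}

```text
t: 14.92
tcp_pos: [565.4, -116.7, 3.5]
eef_rot: [0.556, 0.649, -1.344]
contact_force: [0.1, 1.4, -0.2]
gripper_width: 21.1
```

```bash
python3 look.py top10 320 185
```

```text
14.925 [-0.02  0.53  1.82 -1.03  0.95  0.53] [ 565.4 -116.7    3.5] F [ 0.1  1.4 -0.2]
TCP in spot frame x,y: -50.0 2.7
bottle 0.84 [ 564.7 -133.2  212.7] spotframe -33.8 -0.4
cap colour 199 [ 565.7 -134.   213.1] ext [34.9 35.2  6.8] spotframe -32.7 0.5
```

View pics/top10z.png

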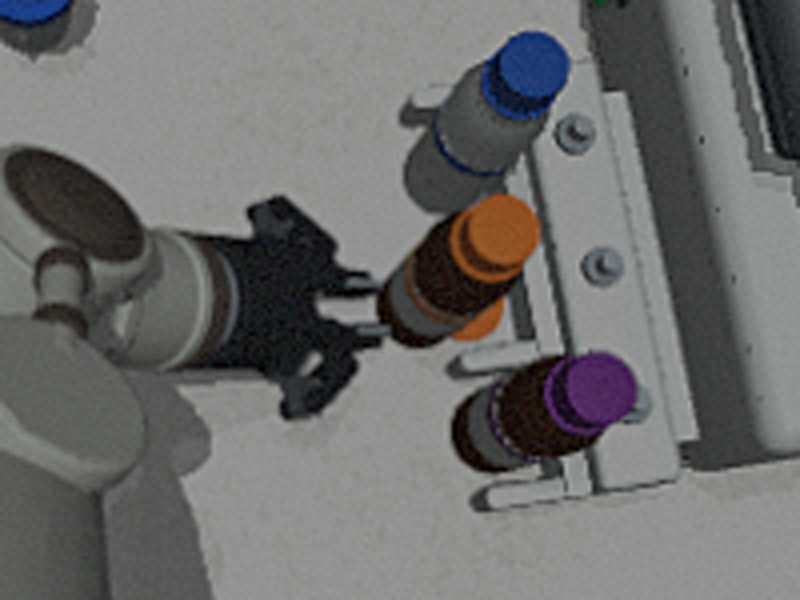

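Call:
{"fn": "arm_command", "kwargs": {"motion": [[[0.003, 0, 0.003], [0, 0, 0], -0.5], [[0.006, 0, 0.006], [0, 0, 0], -0.5], [[0.009, 0, 0.009], [0, 0, 0], -0.5], [[0.012, 0, 0.012], [0, 0, 0], -0.5], [[0.015, 0, 0.015], [0, 0, 0], -0.5]]}}

```text
t: 15.65
tcp_pos: [568.6, -137.5, 3.5]
eef_rot: [0.556, 0.648, -1.344]
contact_force: [-0.4, 1.9, 0.3]
gripper_width: 21.4
```

Call:
{"fn": "arm_command", "kwargs": {"motion": [[[0.001, 0, 0.001], [0, 0, 0], -0.5], [[0.002, 0, 0.002], [0, 0, 0], -0.5], [[0.003, 0, 0.003], [0, 0, 0], -0.5], [[0.004, 0, 0.004], [0, 0, 0], -0.5], [[0.005, 0, 0.005], [0, 0, 0], -0.5]]}}

```text
t: 16.27
tcp_pos: [569.6, -144.3, 3.5]
eef_rot: [0.556, 0.648, -1.344]
contact_force: [-0.6, 2.2, 1.3]
gripper_width: 21.0
```

```bash
python3 look.py top11 320 185
```

```text
16.275 [-0.08  0.53  1.82 -1.05  0.91  0.51] [ 569.6 -144.3    3.5] F [-0.6  2.2  1.3]
TCP in spot frame x,y: -22.1 2.8
bottle 0.8 [ 569.3 -161.5  212.7] spotframe -5.0 0.0
cap colour 218 [ 571.  -162.6  212.6] ext [33.9 34.6  8.2] spotframe -3.7 1.6
```

View pics/top11z.png

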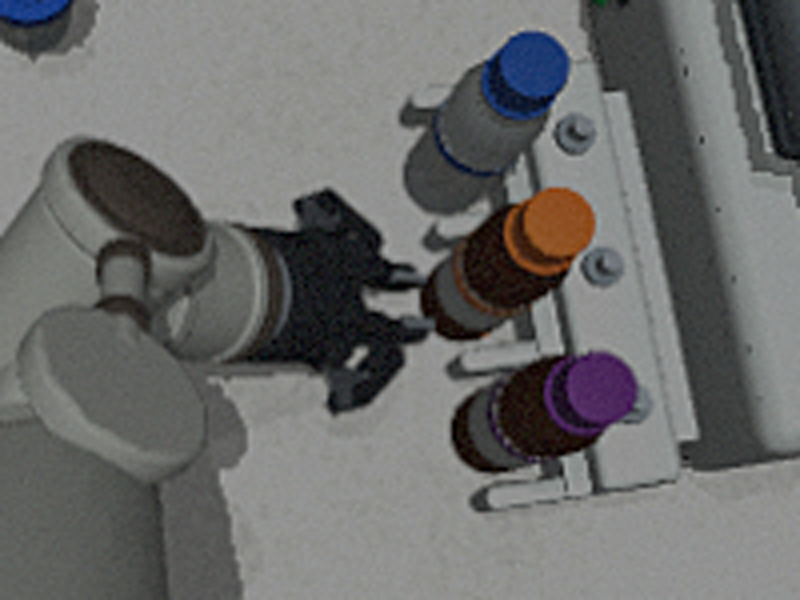

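Call:
{"fn": "arm_command", "kwargs": {"motion": [[[0.0004, 0, 0.0004], [0, 0, 0], -0.5], [[0.0008, 0, 0.0008], [0, 0, 0], -0.5], [[0.0012, 0, 0.0012], [0, 0, 0], -0.5], [[0.0016, 0, 0.0016], [0, 0, 0], -0.5], [[0.002, 0, 0.002], [0, 0, 0], -0.5]]}}

```text
t: 17.0
tcp_pos: [570.0, -147.0, 3.5]
eef_rot: [0.556, 0.649, -1.344]
contact_force: [0.8, 2.9, 0.3]
gripper_width: 21.4
```

Call:
{"fn": "arm_command", "kwargs": {"motion": [[[0.0004, 0, 0.0004], [0, 0, 0], -0.5], [[0.0008, 0, 0.0008], [0, 0, 0], -0.5], [[0.0012, 0, 0.0012], [0, 0, 0], -0.5]]}}

```text
t: 17.38
tcp_pos: [570.2, -148.7, 3.4]
eef_rot: [0.556, 0.649, -1.344]
contact_force: [-0.1, 2.7, 0.8]
gripper_width: 21.7
```

Call:
{"fn": "arm_command", "kwargs": {"motion": [[[0.0003, 0, 0.0003], [0, 0, 0], -0.5], [[0.0006, 0, 0.0006], [0, 0, 0], -0.5]]}}

```text
t: 17.62
tcp_pos: [570.3, -149.0, 3.3]
eef_rot: [0.557, 0.649, -1.343]
contact_force: [-1.6, 8.4, 2.8]
gripper_width: 21.3
```

```bash
python3 look.py top12 320 185
```

```text
17.625 [-0.08  0.53  1.82 -1.06  0.91  0.5 ] [ 570.3 -149.     3.3] F [-1.6  8.4  2.8]
TCP in spot frame x,y: -17.3 2.8
bottle 0.64 [ 570.4 -165.3  212.6] spotframe -1.1 0.6
cap colour 215 [ 571.  -166.2  212.4] ext [33.3 33.8  6.7] spotframe -0.2 1.0
```

The force rose to 8.4 N and the motion stopped, so the bottle is against the back wall. Its measured position is within about 1 mm of the spot. I'm backing straight off.

Call:
{"fn": "arm_command", "kwargs": {"motion": [[[-0.001, 0, -0.001], [0, 0, 0], -0.5], [[-0.003, 0, -0.003], [0, 0, 0], -0.5], [[-0.007, 0, -0.007], [0, 0, 0], -0.5], [[-0.013, 0, -0.013], [0, 0, 0], -0.5], [[-0.021, 0, -0.021], [0, 0, 0], -0.5]]}}

```text
t: 18.35
tcp_pos: [565.8, -119.5, 3.5]
eef_rot: [0.556, 0.649, -1.344]
contact_force: [0.1, 0.2, 0.0]
gripper_width: 21.2
```

Call:
{"fn": "arm_command", "kwargs": {"motion": [[[-0.01, 0, -0.01], [0, 0, 0], -0.5], [[-0.022, 0, -0.022], [0, 0, 0], -0.5], [[-0.034, 0, -0.034], [0, 0, 0], -0.5], [[-0.046, 0, -0.046], [0, 0, 0], -0.5], [[-0.054, 0, -0.054], [0, 0, 0], -0.5]]}}

```text
t: 18.98
tcp_pos: [554.5, -43.3, 3.5]
eef_rot: [0.555, 0.649, -1.343]
contact_force: [-0.7, 0.5, -0.1]
gripper_width: 21.1
```

```bash
python3 look.py top13 320 185; python3 - <<'E'
from h import *
p=grab("side","side13"); q=grab("top")
for n,g in(("side",p),("top",q)):
  for k in "bottle white_bottle purple_bottle cup_blue cup_white pen".split():
    for r in models.masks_of(g,k)[:2]:
        P=cloud(g,r["region"])
        if len(P): print(n,k,round(r["confidence"],2),np.median(P[P[:,2]>P[:,2].max()-8],0).round(1))
# wall face & bottle body extents, top depth
E
```

```text
18.975 [ 0.11  0.55  1.8  -0.96  1.03  0.59] [554.5 -43.3   3.5] F [-0.7  0.5 -0.1]
TCP in spot frame x,y: -124.2 2.5
bottle 0.83 [ 570.2 -166.   212.7] spotframe -0.4 0.3
cap colour 220 [ 571.  -166.2  212.5] ext [33.6 34.   6.6] spotframe -0.2 1.0
side white_bottle 0.79 [389.8 169.5 444.1]
side purple_bottle 0.42 [396.3 169.1 435.7]
side cup_blue 0.85 [756.3 111.7  75.8]
side cup_blue 0.82 [692.5 321.9  75.4]
side cup_white 0.7 [750.8 192.   75.3]
side pen 0.95 [384.3 270.4  11.5]
top bottle 0.65 [ 569.3 -165.6  212.8]
top white_bottle 0.9 [ 652.3 -154.1  212.8]
top purple_bottle 0.96 [ 488.2 -178.3  213.1]
top cup_blue 0.8 [694.3 320.   73.7]
top cup_blue 0.76 [758.  110.3  73.6]
top cup_white 0.91 [751.  191.3  73.7]
top cup_white 0.72 [ 652.1 -154.3  212.8]
```

View pics/top13z.png

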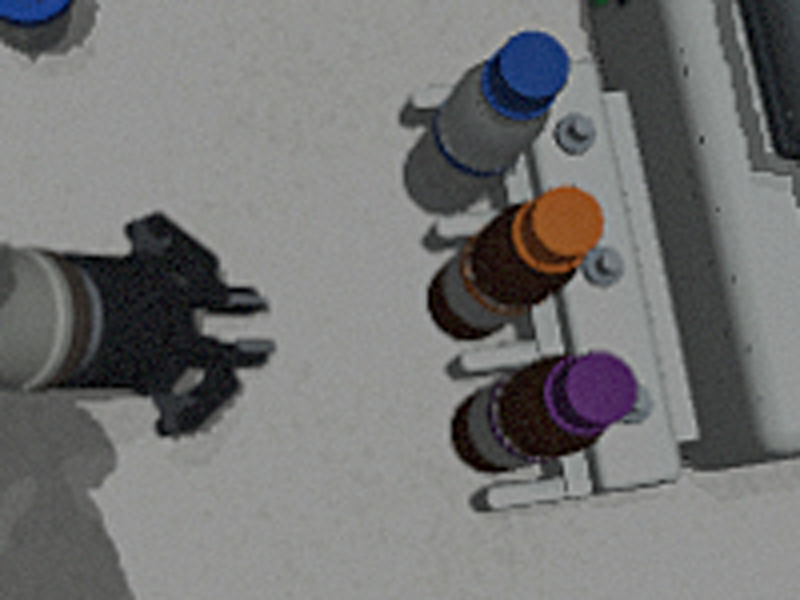

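View pics/side13.png

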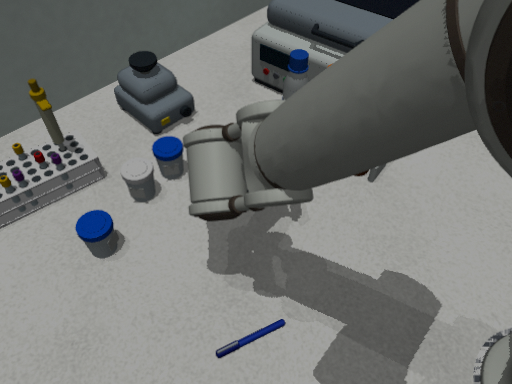

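Call:
{"fn": "arm_command", "kwargs": {"motion": [[[-0.01, 0, 0.01], [0, 0, 0], -0.5], [[-0.02, 0, 0.02], [0, 0, 0], -0.5], [[-0.03, 0, 0.03], [0, 0, 0], -0.5], [[-0.035, 0, 0.035], [0, 0, 0], -0.5], [[-0.035, 0, 0.035], [0, 0, 0], -0.5]]}}

```text
t: 20.4
tcp_pos: [555.3, -44.6, 54.0]
eef_rot: [0.557, 0.647, -1.343]
contact_force: [1.3, 0.5, 0.5]
gripper_width: 21.6
```

```bash
python3 look.py top14 320 185; python3 -c "
from h import *
print(arm.finish_job())"
```

```text
20.4 [ 0.11  0.45  1.81 -0.92  1.08  0.5 ] [555.3 -44.6  54. ] F [1.3 0.5 0.5]
TCP in spot frame x,y: -122.8 3.1
bottle 0.65 [ 569.  -165.7  212.8] spotframe -1.0 -0.8
cap colour 223 [ 570.5 -166.   212.3] ext [34.3 33.1  7.1] spotframe -0.4 0.5
the job is handed in; nothing more can be done
None
```

The orange-capped bottle is in the empty bay, upright and against the back wall, and the job was handed in at about 20 s. I pushed it with the hand tilted 45° and the fingertips nearly shut, touching it about 22 mm above the bench. I stopped when the force jumped from about 3 N to 8.4 N, then backed off and raised the hand.

**Last checks:** The top camera puts the bottle within about 1 mm of the spot, both along and across the bay. The caps of the docked bottles and the cups measured within about 1 mm of where they started. The pen shows at the same place in the side picture.

**What disagreed:**
- **Fingertips:** They measured about 26 mm farther back than the stated reach, so my first touch was about 43 mm up the bottle instead of about 22 mm. It slid about 9 mm upright. I then backed off, lowered the hand about 21 mm and started again.
- **Side camera:** The arm hid the dock from it after the push, so the final position rests on the top camera and the force jump.

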